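Fill the sample tray and set the purge valve

ROBOT

A 6-joint arm with a two-finger parallel gripper is mounted at the origin on the work surface. World frame = base frame: x ahead of the robot, y to its left, z up, the work surface at z = 0. Lengths are in m, angles in degrees, forces in N, time in s.
With the tool pointing down it reaches from about 0.35 to 0.875 m from the base axis. Payload 4.2 kg.
Tool frame: the origin (TCP) lies at the very end of the fingers, on their centre line; the grasp point (between the pads) lies 19 mm behind it (r.grip_point_offset is the distance from the TCP to the grasp point, in m); z points along the fingers, y is the line along which they close (so a half turn about z gives the same grasp; the last joint's range is limited). The gripper opens to 87 mm and grips with 3 to 60 N. Pads are 19 mm wide; open, the fingers measure 117 mm over their backs; the gripper's body (75 mm by 190 mm) begins 51 mm behind the grasp point.
Start: joints at [90.447, 22.042, 0.453, 0, -68.411, -14.817], TCP at [0.155, 0.605, 0.223] pointing down, gripper open.
Joint ranges: [-179.83, 179.83], [-69.29, 118.12], [-61.27, 80.66], [-181.25, 117.63], [-171.15, -9.14], [-177.46, 177.46]. Speed limits (degrees/s): [159.86, 159.86, 180, 180, 180, 180].

INTERFACE

Orientations are given as a 3x3 rotation matrix whose columns are the frame's x, y, z axes.
In Python, from station import r, cams gives the robot as it stands. The module is installed in compiled form; this text tells all that it offers.
- The arm moves only by the shell command python3 -m handwheel 'ROWS'. ROWS is JSON, a list that holds one entry, the list of rows, each a list of 7 numbers: the turn, a rotation vector about the tool's x, y, z in units of 6 degrees (1.0 is 6 degrees), then the shift along the tool's x, y, z in m, then the finger opening in m, from 0 to 0.087. In form: [[[ax, ay, az, x, y, z, jaw], ...]]. A call has 1 to 12 rows; each row shifts and turns the commanded pose from where the row before left it, along the tool's axes as they then stand; what a row does not reach is not made up. A row lasts 1/10 s, in which the tool goes at most 50 mm and 8.59 degrees, less where a joint would pass 70% of its speed; a pose out of reach is approached as far as the arm can. A call with a gripper value outside its range is refused whole. The fingers move at their own pace and stop on an object; the grip force is fixed at half the most. Time passes only in rows, so rows that do not move let the fingers close. It gives the time, the measured TCP pose, the force, the opening and the grip force at its end, in the units of the state.
- r.sense(): the state, without advancing time (a new reading comes with each control period).
- cams.capture(name): name is "scene" or "top" or "wrist"; returns the picture (420x560x3 uint8, red, green, blue); there is no depth.
- cams.get_calibration(name): a dict with "camera_matrix" (3x3 intrinsics, pixels), "k1" (the pictures are not rectified: a ray, as slopes to the right and down, at radius r is drawn at 1 + k1 r^2 times it, then the intrinsics apply), "rvec" (rotation vector, rad) and "tvec" (3), from world to camera coordinates, as OpenCV has them; the wrist camera has in their place "T_tool_cam" (4x4, takes a point from camera to tool coordinates, whose origin is the TCP and whose axes are the flange's). Camera axes: x right, y down, z forward; pixel columns grow to the right and rows downward; lengths in m; the calibration is good to about 2 mm. A picture is of the moment at which its call begins: read the wrist's pose just before it. get_calibration takes no time and is no camera call.
- r.finish_job(): hands the job in; it is judged then, once.
The state is a dict: "time_s": time; "joints": joint angles; "joint_velocities": joint speeds; "effort": joint torques, N m; "tcp_pos": TCP position; "ee_rot": TCP orientation; "wrist_force": force on the tool from outside, world axes, zero at the start; "moment": the same for the moment, N m; "gripper_width": opening from 0.0 (shut) to 1.0 (fully open); "gripper_force": force on a finger pad.
Only numpy, scipy, OpenCV 4.12 (cv2) and the standard library are available. Lean on these libraries where they do the work, as an engineer would, in place of code of your own. Each camera call takes 0.05 s, during which the arm holds its last target. There are 200 camera calls.

TASK

Fill the sample tray: set the two amber jars that stand on the bench gently down, upright, in the two empty cells, one each, leaving the two jars already there in their cells, and do not disturb the other glassware and the tube rack. Then set the gas purge valve by its crank handle: turn the handwheel clockwise (seen from above) until it is shut against its stop and let it rest there a moment, then back it off exactly two full turns. Finish there, still holding the crank handle in the gripper: do not let go.

Things in the scene. Friction and masses are not known exactly. Their poses are not given: they have to be found in the camera images.
- jar_a_mid (a point): Closed amber glass sample jar with a black screw cap, round, 60 mm tall: straight-sided body 34 mm across up to 41 mm, a slight neck, then the cap, 33 mm across and 15 mm tall, about 70 g; starts on the bench beside the station, to be put in an empty tray cell (either jar in either cell). This point is its centre, 30 mm above its underside; z is the jar's axis, pointing up.
- jar_b_mid (a point): Closed amber glass sample jar with a black screw cap, round, 60 mm tall: straight-sided body 34 mm across up to 41 mm, a slight neck, then the cap, 33 mm across and 15 mm tall, about 70 g; starts on the bench beside the station, to be put in an empty tray cell (either jar in either cell). This point is its centre, 30 mm above its underside; z is the jar's axis, pointing up.
- jar_c_mid (a point): Closed amber glass sample jar with a black screw cap, round, 60 mm tall: straight-sided body 34 mm across up to 41 mm, a slight neck, then the cap, 33 mm across and 15 mm tall, about 70 g; already stands in the tray, in cell_c; leave it there. This point is its centre, 30 mm above its underside; z is the jar's axis, pointing up.
- jar_d_mid (a point): Closed amber glass sample jar with a black screw cap, round, 60 mm tall: straight-sided body 34 mm across up to 41 mm, a slight neck, then the cap, 33 mm across and 15 mm tall, about 70 g; already stands in the tray, in cell_d; leave it there. This point is its centre, 30 mm above its underside; z is the jar's axis, pointing up.
- cell_a (a point): Centre of the floor of an empty cell of the aluminium tray (11 mm above the bench). The tray has 2 x 2 square cells, 58 mm wide inside and 62 mm from centre to centre, with 3 mm walls that rise 10 to 12 mm above the floor; a and b lie diagonally opposite, and so do c and d. It is fixed to the station. x and y run along the cell walls: from a, c lies towards +y and d towards +x; the valve stands on the +y side of the tray. z is up.
- cell_b (a point): Centre of the floor of the other empty cell of the aluminium tray (11 mm above the bench). The tray has 2 x 2 square cells, 58 mm wide inside and 62 mm from centre to centre, with 3 mm walls that rise 10 to 12 mm above the floor; a and b lie diagonally opposite, and so do c and d. It is fixed to the station. x and y run along the cell walls: from a, c lies towards +y and d towards +x; the valve stands on the +y side of the tray. z is up.
- cell_c (a point): Centre of the floor of the occupied (jar_c) cell of the aluminium tray (11 mm above the bench). The tray has 2 x 2 square cells, 58 mm wide inside and 62 mm from centre to centre, with 3 mm walls that rise 10 to 12 mm above the floor; a and b lie diagonally opposite, and so do c and d. It is fixed to the station. x and y run along the cell walls: from a, c lies towards +y and d towards +x; the valve stands on the +y side of the tray. z is up.
- cell_d (a point): Centre of the floor of the other occupied (jar_d) cell of the aluminium tray (11 mm above the bench). The tray has 2 x 2 square cells, 58 mm wide inside and 62 mm from centre to centre, with 3 mm walls that rise 10 to 12 mm above the floor; a and b lie diagonally opposite, and so do c and d. It is fixed to the station. x and y run along the cell walls: from a, c lies towards +y and d towards +x; the valve stands on the +y side of the tray. z is up.
- wheel_hub (a point): Point on the upright axis of the valve's handwheel, level with the middle of the crank handle (119 mm above the bench). The steel wheel is 96 mm across its rim, its rim's top 92 mm above the bench; it sits on a brass valve fixed to the station beside the tray. A copper pipe runs from the valve along the tray's far (+x) side, its top 37 mm above the bench. x, y and z are those of the cells.
- valve_wheel (a joint): Turn of the handwheel in rad: 0 is shut, against the hard stop; it grows as the wheel turns anticlockwise seen from above (opening), up to 18.8 at the other stop. It starts open between 1.6 and 4.6. Friction about 0.08 N m (2 N at the handle); it stays where it is left. The crank handle is at the same place round the axis at 0 as at every full turn (6.283).
- grip_mid (a point): Middle of the crank handle: an upright black round sleeve 22 mm across and 48 mm tall that stands on the wheel 42 mm from its axis, its lower end 95 mm and its top 143 mm above the bench. The sleeve spins freely on its pin, so the gripper can hold it with an unchanging orientation while it goes round in a circle about wheel_hub. z is up.
- crank_grip: The same crank handle; its origin is at the centre of its lower end.
- tube_rack_mid (a point): Yellow block with tube holes, 90 x 160 x 45 mm, loose on the bench; its centre. Leave alone.
- reagent_mid (a point): Large amber reagent bottle, 72 mm across, 160 mm tall; its centre, 80 mm up. Leave alone.
- beaker_mid (a point): Glass beaker, 70 mm across, 85 mm tall; its centre, 42 mm up. Leave alone.

How it is judged (in metres and radians):
On the way, in this order (a step that is already met when the one before it is completed fails the run):
1. both bench jars stand upright in the two empty cells, released, the other two still in theirs ((((horizontal distance between jar_a_mid and cell_a below 0.018 m and z of jar_a_mid in the frame of cell_a between 0.024 and 0.036 m and angle between jar_a_mid's own z axis and vertical below 0.1 rad) and (horizontal distance between jar_b_mid and cell_b below 0.018 m and z of jar_b_mid in the frame of cell_b between 0.024 and 0.036 m and angle between jar_b_mid's own z axis and vertical below 0.1 rad)) or ((horizontal distance between jar_a_mid and cell_b below 0.018 m and z of jar_a_mid in the frame of cell_b between 0.024 and 0.036 m and angle between jar_a_mid's own z axis and vertical below 0.1 rad) and (horizontal distance between jar_b_mid and cell_a below 0.018 m and z of jar_b_mid in the frame of cell_a between 0.024 and 0.036 m and angle between jar_b_mid's own z axis and vertical below 0.1 rad))) and horizontal distance between jar_c_mid and cell_c below 0.018 m and z of jar_c_mid in the frame of cell_c between 0.024 and 0.036 m and angle between each of jar_c_mid, jar_d_mid's own z axis and vertical below 0.1 rad and horizontal distance between jar_d_mid and cell_d below 0.018 m and z of jar_d_mid in the frame of cell_d between 0.024 and 0.036 m and contact force between the fingers and jar_a below 0.05 N and contact force between the fingers and jar_b below 0.05 N and contact force between the fingers and jar_c below 0.05 N and contact force between the fingers and jar_d below 0.05 N), for 0.2 s.
2. then the valve is shut: the wheel against its stop (within 0.06 rad) (value of joint valve_wheel below 0.06 rad), for 0.2 s.
At the end, for the whole second after the job is handed in: All four jars upright (0.1 rad) on the tray floor, one per cell (18 mm of its centre), untouched by the fingers; wheel at rest two turns open (12.57 rad within 0.175 rad) and the gripper holding the crank handle (over 1.5 N, grasp point within 26 mm of its middle) (all of step 1 and value of joint valve_wheel between 12.391 and 12.741 rad and velocity of joint valve_wheel between -0.06 and 0.06 rad/s and contact force between the fingers and crank_grip above 1.5 N and distance between the grasp point and grip_mid below 0.026 m); the arm keeps its last pose, push and grip.
It fails at once if the tube rack is shoved or knocked over (moved more than 30 mm) (distance of tube_rack_mid from where it was at the start of the episode above 0.03 m).
It fails at once if the reagent bottle is shoved or knocked over (moved more than 30 mm) (distance of reagent_mid from where it was at the start of the episode above 0.03 m).
It fails at once if the beaker is shoved or knocked over (moved more than 30 mm) (distance of beaker_mid from where it was at the start of the episode above 0.03 m).
It fails at once if a jar is dropped (in free fall with its centre over 65 mm above the bench, more than 20 mm above its place) (height (world z) of jar_a_mid above 0.065 m and contact force between jar_a and anything else below 0.005 N).
It fails at once if a jar is dropped (in free fall with its centre over 65 mm above the bench, more than 20 mm above its place) (height (world z) of jar_b_mid above 0.065 m and contact force between jar_b and anything else below 0.005 N).
It also fails if it takes over 72 s, if anything falls off the work surface, if the arm or the gripper's body presses on something with over 40 N, if the wrist force passes 120 N, or if a joint passes its speed limit or range.

## Working session

There is one attempt and no reset: what is moved stays moved. The work goes in short steps, Python scripts to look and compute and a shell command to move; the robot and the scene stay as the last step left them, time stands still between calls to the robot, and variables do not carry over. Pictures are saved under pics/ and viewed, at most 10 in all, crops included, and the job is handed in when it is done.

```bash
mkdir -p pics
cat > h.py <<'E'
import numpy as np, cv2
from station import r, cams
def cam(n):
    c=cams.get_calibration(n); K=np.array(c["camera_matrix"]); k1=c["k1"]
    if n=="wrist":
        s=r.sense(); T=np.eye(4); T[:3,:3]=np.array(s["ee_rot"]); T[:3,3]=s["tcp_pos"]
        W=T@np.array(c["T_tool_cam"]); R=W[:3,:3]; o=W[:3,3]
    else:
        Rc=cv2.Rodrigues(np.array(c["rvec"],float))[0]; R=Rc.T; o=-R@np.array(c["tvec"]).ravel()
    return K,k1,R,o
def ray(cm,uv):
    K,k1,R,o=cm
    p=cv2.undistortPoints(np.array([[uv]],float),K,np.array([k1,0,0,0.]))[0,0]
    return R@np.array([p[0],p[1],1])
def onz(cm,uv,z):
    d=ray(cm,uv); o=cm[3]; return o+d*(z-o[2])/d[2]
def proj(cm,P):
    K,k1,R,o=cm
    return cv2.projectPoints(np.array([P],float),cv2.Rodrigues(R.T)[0],-R.T@o,K,np.array([k1,0,0,0.]))[0].ravel()
def shot(n,f):
    cm=cam(n); im=cams.capture(n); cv2.imwrite("pics/"+f,im[:,:,::-1]); return cm,im
E
python3 - <<'E'
from h import *
s=r.sense(); print(s["ee_rot"],s["tcp_pos"],s["time_s"],r.grip_point_offset)
for n in("scene","top","wrist"):
    cm,im=shot(n,n+"0.png"); print(n,cm[3].round(3),cm[2].round(2).tolist(),cm[0][0,0])
E
```

```text
[[ 9.68674783e-01 -2.48332330e-01 -4.68544293e-04]
 [-2.48332761e-01 -9.68672461e-01 -2.12212617e-03]
 [ 7.31265834e-05  2.17200501e-03 -9.99997639e-01]] [0.15492828 0.60486806 0.22145677] 0.0 0.0187
scene [ 1.283 -0.623  0.947] [[0.69, 0.46, -0.56], [0.72, -0.47, 0.51], [-0.02, -0.76, -0.65]] 543.2778236678259
top [0.448 0.045 1.578] [[-0.03, -0.99, 0.1], [-1.0, 0.03, -0.0], [-0.0, -0.1, -0.99]] 491.30903153921463
wrist [0.219 0.59  0.383] [[-0.25, -0.94, -0.24], [-0.97, 0.24, 0.06], [0.0, 0.24, -0.97]] 325.1033283993989
```

View pics/top0.png

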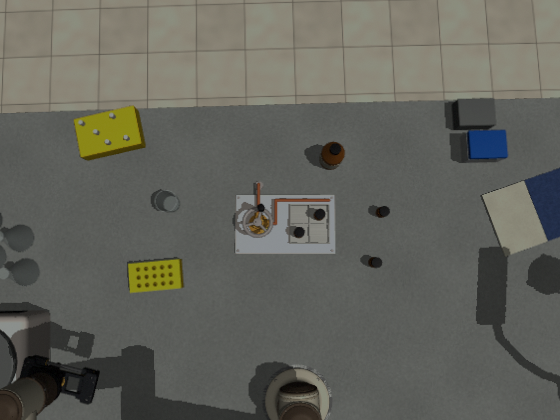

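View pics/scene0.png

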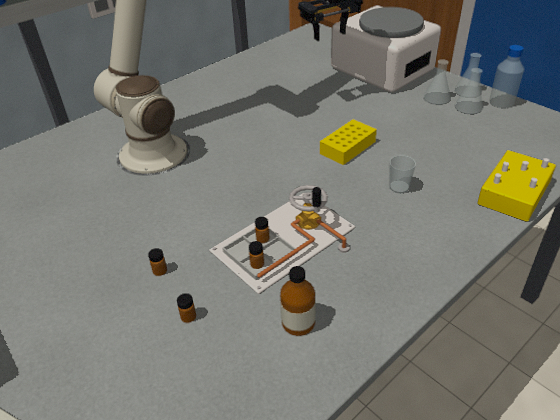

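The top view shows the bench jars at about (382,211) and (375,262). The tray jars are at (319,214) and (299,232), the wheel hub is near (257,221), and the crank handle is near (261,208). The scene view shows bench jars at (157,262) and (187,308), with the handle at (317,197).

Run:
```python
from h import *
im=cv2.imread("pics/top0.png"); cv2.imwrite("pics/topz.png",cv2.resize(im[170:290,220:400],None,fx=4.4,fy=4.4,interpolation=cv2.INTER_CUBIC))
for n,z,box in(("top",.06,(225,195,400,280)),("scene",.0525,(130,170,340,330))):
    im=cv2.imread(f"pics/{n}0.png"); cm=cam(n)
    m=(im.max(2)<45).astype(np.uint8); x0,y0,x1,y1=box
    k,l,st,ce=cv2.connectedComponentsWithStats(m[y0:y1,x0:x1])
    for i in range(1,k):
        if st[i,4]>25:
            u=ce[i]+[x0,y0]; print(n,u.round(1),st[i].tolist(),onz(cm,u,z).round(4)[:2],onz(cm,u,.119).round(4)[:2])
cm=cam("top")
# white plate corners
im=cv2.imread("pics/top0.png"); m=((im.min(2)>150)).astype(np.uint8)[185:262,225:345]
m=cv2.morphologyEx(m,cv2.MORPH_CLOSE,np.ones((5,5)))
c=max(cv2.findContours(m,0,1)[0],key=cv2.contourArea); b=cv2.boxPoints(cv2.minAreaRect(c))+[225,185]
for q in b: print("plate",q.round(1),onz(cm,q,.005).round(4))
```

```text
top [260.2 207.6] [32, 9, 7, 8, 45] [0.6028 0.0965] [0.5968 0.0945]
top [381.9 211.4] [150, 11, 15, 12, 127] [ 0.5808 -0.2811] [ 0.5756 -0.2684]
top [318.9 214. ] [89, 14, 11, 11, 93] [ 0.578  -0.0852] [ 0.573  -0.0802]
top [298.6 231.7] [69, 32, 10, 11, 85] [ 0.5247 -0.0204] [ 0.5218 -0.0178]
top [374.5 261.8] [143, 62, 14, 11, 122] [ 0.426  -0.2508] [ 0.4269 -0.2393]
scene [316.4 196.8] [182, 17, 9, 20, 152] [0.5395 0.151 ] [0.5948 0.0934]
scene [261.3 222.7] [125, 47, 13, 12, 126] [ 0.5125 -0.014 ] [ 0.5698 -0.0593]
scene [255.4 247.7] [119, 71, 14, 14, 152] [ 0.5673 -0.0805] [ 0.6206 -0.1209]
scene [155.4 255. ] [19, 79, 14, 13, 152] [ 0.422  -0.2573] [ 0.486  -0.2845]
scene [296.9 274.2] [159, 96, 16, 17, 217] [ 0.6944 -0.07  ] [ 0.7382 -0.1111]
scene [184.5 301. ] [47, 124, 16, 15, 189] [ 0.5804 -0.2887] [ 0.6327 -0.3136]Traceback (most recent call last):
  File "<stdin>", line 14, in <module>
ValueError: max() iterable argument is empty
```

View pics/topz.png

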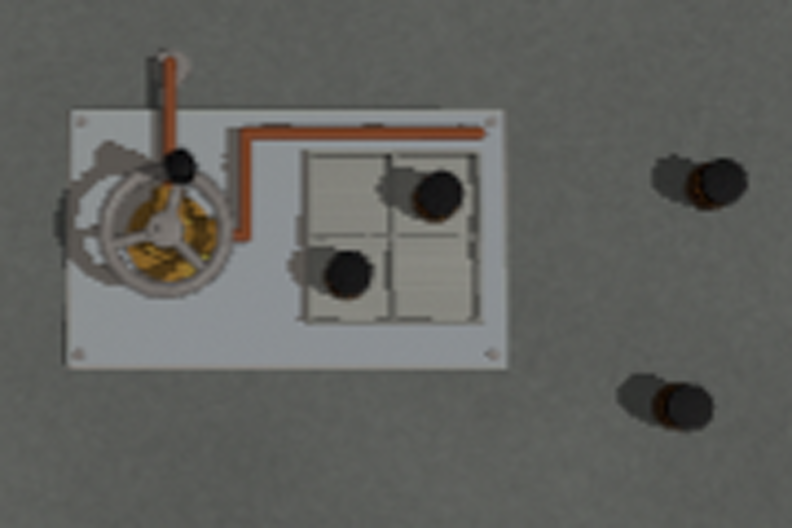

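The zoomed top view shows the tray walls crossing at zoom (391,236), with outer corners at (302,151), (478,152), (481,323) and (301,323). The wheel rim is centred at about (167,229) and the handle is at (180,167). Empty cells are top-left (b) and bottom-right (a).

Run:
```python
from h import *
cm=cam("top"); f=lambda u,v,z: onz(cm,(u/4.4+220-.4,v/4.4+170-.4),z).round(4)[:2]
for n,u,v,z in [("plate",68,109,.008),("plate",505,109,.008),("plate",507,369,.008),("plate",67,369,.008),("cross",391,236,.022),("o",302,151,.022),("o",478,152,.022),("o",481,323,.022),("o",301,323,.022),("rim",167,229,.09),("handle",180,165,.143),("rimL",100,229,.088),("rimR",234,229,.088)]:
    print(n,f(u,v,z))
```

```text
plate [0.6531 0.1782]
plate [ 0.6445 -0.1417]
plate [ 0.4551 -0.1359]
plate [0.4636 0.1823]
cross [ 0.5527 -0.0542]
o [0.6161 0.0081]
o [ 0.6119 -0.1193]
o [ 0.4884 -0.1168]
o [0.4919 0.0125]
rim [0.5571 0.1044]
handle [0.5958 0.0927]
rimL [0.5585 0.1508]
rimR [0.556  0.0582]
```

```bash
cat >> h.py <<'E'
def to(x,y,z,yaw=None):
    s=r.sense(); R=np.array(s["ee_rot"]); p=np.array(s["tcp_pos"])
    Z=np.array([0,0,-1.]); 
    Y=R[:,1] if yaw is None else np.array([np.cos(np.radians(yaw)),np.sin(np.radians(yaw)),0]); Y=Y-Z*(Y@Z); Y/=np.linalg.norm(Y)
    Rt=np.c_[np.cross(Y,Z),Y,Z]
    rv=cv2.Rodrigues(R.T@Rt)[0].ravel()
    print("t",s["time_s"],"tcp",p.round(4),"turn units",(np.degrees(rv)/6).round(3),"shift",(R.T@(np.array([x,y,z])-p)).round(4),"after turn",(Rt.T@(np.array([x,y,z])-p)).round(4))
E
python3 -m handwheel '[[[0,0,1.34,0,0,0,0.087],[0,0,1.34,0,0,0,0.087],[0,0,1.34,0,0,0,0.087],[0,0,1.34,0,0,0,0.087]]]'
python3 -c "
from h import *
to(.535,-.255,.22,223.5)"
```

```text
time_s: 0.55
tcp_pos: [0.155, 0.6052, 0.222]
ee_rot: [[0.684, -0.73, -0.0], [-0.73, -0.684, -0.001], [0.001, 0.001, -1.0]]
wrist_force: [-0.1, -0.3, 0.5]
gripper_width: 1.0
gripper_force: 0.0
t 0.55 tcp [0.155  0.6052 0.222 ] turn units [ 0.008 -0.005 -0.061] shift [0.8875 0.3108 0.0028] after turn [0.8855 0.3165 0.002 ]
```

```bash
python3 -m handwheel '[[[0,0,0,0.02,0.007,0,0.087],[0,0,0,0.04,0.014,0,0.087],[0,0,0,0.044,0.0155,0,0.087],[0,0,0,0.044,0.0155,0,0.087],[0,0,0,0.044,0.0155,0,0.087],[0,0,0,0.044,0.0155,0,0.087],[0,0,0,0.044,0.0155,0,0.087],[0,0,0,0.044,0.0155,0,0.087],[0,0,0,0.044,0.0155,0,0.087],[0,0,0,0.044,0.0155,0,0.087],[0,0,0,0.044,0.0155,0,0.087],[0,0,0,0.044,0.0155,0,0.087]]]'
python3 -m handwheel '[[[0,0,0,0.044,0.0155,0,0.087],[0,0,0,0.044,0.0155,0,0.087],[0,0,0,0.044,0.0155,0,0.087],[0,0,0,0.044,0.0155,0,0.087],[0,0,0,0.03,0.0105,0,0.087],[0,0,0,0,0,0,0.087],[0,0,0,0,0,0,0.087]]]'
python3 -c "
from h import *
shot('wrist','w1.png')
to(.581,-.285,.12,223.5); cm=cam('wrist')
for P in [(.581,-.285,.06),(.424,-.254,.06),(.5207,-.0844,.011),(.5843,-.024,.011)]: print(proj(cm,P).round(1))"
```

```text
time_s: 1.75
tcp_pos: [0.3715, 0.1196, 0.2228]
ee_rot: [[0.688, -0.725, 0.001], [-0.725, -0.688, 0.001], [-0.0, -0.001, -1.0]]
wrist_force: [1.1, 0.1, -0.2]
gripper_width: 1.003
gripper_force: 0.0
time_s: 2.45
tcp_pos: [0.4601, -0.0784, 0.222]
ee_rot: [[0.686, -0.727, -0.001], [-0.727, -0.686, 0.0], [-0.001, 0.001, -1.0]]
wrist_force: [-0.1, 0.4, 0.8]
gripper_width: 1.001
gripper_force: 0.0
t 2.5 tcp [ 0.46   -0.0778  0.2222] turn units [ 0.005  0.007 -0.01 ] shift [0.2338 0.0545 0.102 ] after turn [0.2336 0.0548 0.1022]
[343.7 -71.8]
[435.3  88.4]
[244.5 145.9]
[167.1 146.2]
```

View pics/w1.png

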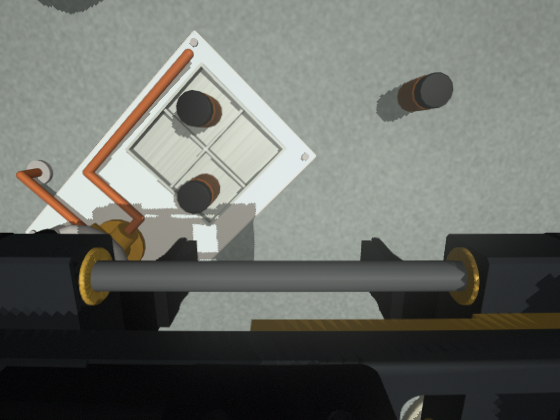

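The wrist view shows the J2 cap at about (433,90), the tray crossing at (206,149), and empty cells at about (245,148) and (168,150). All of these agree with the predictions, so I'll refine the cells and go to the jar.

Run:
```python
from h import *
cm=cam("wrist"); im=cv2.imread("pics/w1.png")
for u in [(206,149),(200,67),(283,152),(210,222),(128,151)]: print(u,onz(cm,u,.022).round(4)[:2])
m=(im.max(2)<75).astype(np.uint8)[:130,360:]
k,l,st,ce=cv2.connectedComponentsWithStats(m)
for i in range(1,k):
    if st[i,4]>200: print(st[i],onz(cm,ce[i]+[360,0],.055).round(4)); u=ce[i]+[360,0]; print(u)
to(.424,-.254,.12)
```

```text
(206, 149) [ 0.5488 -0.054 ]
(200, 67) [ 0.6081 -0.1138]
(283, 152) [ 0.4852 -0.1098]
(210, 222) [0.4913 0.0064]
(128, 151) [0.6104 0.0069]
[ 54  73  39  37 937] [ 0.4218 -0.2527  0.055 ]
[433.37139808  91.74493063]
[ 38  79  25  33 414] [ 0.4365 -0.2317  0.055 ]
[407.05797101  97.14492754]
t 2.5 tcp [ 0.46   -0.0778  0.2222] turn units [ 0.005  0.007 -0.   ] shift [0.1033 0.1472 0.1022] after turn [0.1032 0.1473 0.1022]
```

```bash
python3 -m handwheel '[[[0,0,0,0.0205,0.029,0.02,0.087],[0,0,0,0.0205,0.029,0.02,0.087],[0,0,0,0.0205,0.029,0.02,0.087],[0,0,0,0.0205,0.029,0.02,0.087],[0,0,0,0.0205,0.029,0.02,0.087],[0,0,0,0,0,0,0.087],[0,0,0,0,0,0,0.087]]]'
python3 -c "
from h import *
to(.423,-.253,.026,223.5); cm,im=shot('wrist','w2.png'); print(proj(cm,(.423,-.253,.06)))"
```

```text
time_s: 3.2
tcp_pos: [0.4255, -0.2515, 0.1224]
ee_rot: [[0.688, -0.725, -0.001], [-0.725, -0.688, 0.0], [-0.001, 0.0, -1.0]]
wrist_force: [0.9, 0.5, 1.1]
gripper_width: 1.0
gripper_force: 0.0
t 3.2 tcp [ 0.4255 -0.2515  0.1224] turn units [ 0.005  0.007 -0.002] shift [-0.0006  0.0028  0.0964] after turn [-0.0006  0.0029  0.0964]
[284.0249651  223.61258756]
```

View pics/w2.png

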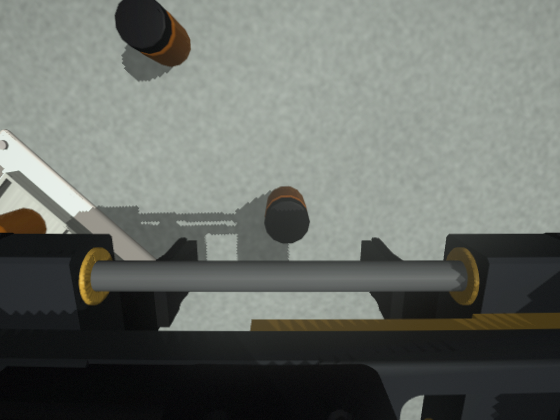

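The J2 cap is centred at about (287,219), a few pixels from the prediction. The J1 cap is at about (142,26).

```bash
python3 -c "
from h import *
cm=cam('wrist'); p=onz(cm,(287,219),.06); print(p, onz(cm,(142,26),.06)); to(p[0],p[1],.026)"
```

```text
[ 0.4244712 -0.2565327  0.06     ] [ 0.57850058 -0.28442589  0.06      ]
t 3.25 tcp [ 0.4262 -0.2512  0.123 ] turn units [-0.003 -0.006 -0.   ] shift [0.0027 0.005  0.097 ] after turn [0.0027 0.0049 0.097 ]
```

```bash
python3 -m handwheel '[[[0,0,0,0.002,0.004,0.027,0.087],[0,0,0,0,0,0.03,0.087],[0,0,0,0,0,0.025,0.087],[0,0,0,0,0,0.015,0.087],[0,0,0,0,0,0,0.087],[0,0,0,0,0,0,0.05],[0,0,0,0,0,0,0.03],[0,0,0,0,0,0,0.03],[0,0,0,0,0,0,0.03],[0,0,0,0,0,0,0.03],[0,0,0,0,0,0,0.03],[0,0,0,0,0,0,0.03]]]'
python3 -c "
from h import *
s=r.sense(); print(s['gripper_width']*87,s['gripper_force']); to(.519,-.084,.145,223.5)"
```

```text
time_s: 4.45
tcp_pos: [0.4242, -0.2563, 0.0256]
ee_rot: [[0.688, -0.726, 0.0], [-0.726, -0.688, -0.0], [0.0, -0.0, -1.0]]
wrist_force: [0.0, -0.9, 0.6]
gripper_width: 0.446
gripper_force: 0.0
38.79781091195078 0.0
t 4.45 tcp [ 0.4242 -0.2563  0.0256] turn units [-0.    -0.001 -0.007] shift [-0.0598 -0.1874 -0.1194] after turn [-0.0597 -0.1874 -0.1194]
```

```bash
python3 -m handwheel '[[[0,0,0,0,0,0,0.02],[0,0,0,0,0,0,0.02],[0,0,0,0,0,0,0.02],[0,0,0,0,0,0,0.02],[0,0,0,0,0,-0.005,0.02]]]'
python3 -c "
from h import *
s=r.sense(); print(s['gripper_width']*87,s['gripper_force'])"
```

```text
time_s: 4.95
tcp_pos: [0.4236, -0.256, 0.0301]
ee_rot: [[0.688, -0.726, -0.001], [-0.726, -0.688, 0.001], [-0.001, 0.001, -1.0]]
wrist_force: [-0.4, 0.9, -0.6]
gripper_width: 0.379
gripper_force: 30.0
33.01069679242091 29.999704407382524
```

```bash
python3 -m handwheel '[[[0,0,0,0,0,-0.02,0.02],[0,0,0,0,0,-0.03,0.02],[0,0,0,0,0,-0.03,0.02],[0,0,0,-0.006,-0.0187,-0.01,0.02],[0,0,0,-0.012,-0.0375,0,0.02],[0,0,0,-0.012,-0.0375,0,0.02],[0,0,0,-0.012,-0.0375,0,0.02],[0,0,0,-0.012,-0.0375,0,0.02],[0,0,0,-0.006,-0.0187,0,0.02],[0,0,0,0,0,0,0.02],[0,0,0,0,0,0,0.02]]]'
python3 -c "
from h import *
s=r.sense(); print(s['gripper_width']*87,s['gripper_force']); to(.519,-.084,.0366,223.5); shot('wrist','w3.png')"
```

```text
time_s: 6.05
tcp_pos: [0.5186, -0.0835, 0.1204]
ee_rot: [[0.688, -0.725, -0.001], [-0.725, -0.688, 0.0], [-0.001, 0.0, -1.0]]
wrist_force: [-0.2, -1.0, -0.8]
gripper_width: 0.378
gripper_force: 30.0
32.860416922515405 29.999697274906794
t 6.05 tcp [ 0.5186 -0.0835  0.1204] turn units [0.005 0.006 0.002] shift [ 0.0007 -0.      0.0838] after turn [0.0007 0.     0.0838]
```

View pics/w3.png

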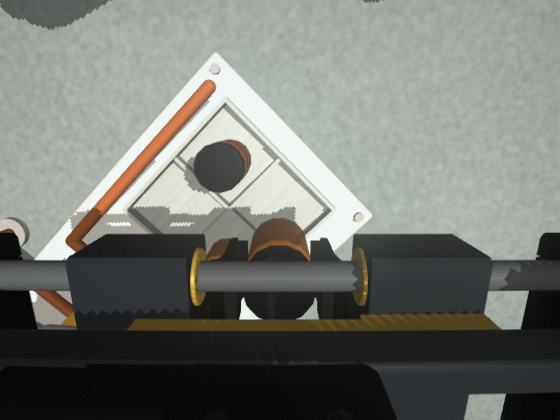

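The tray's right inner corner is at (333,209), the left one at (127,210) and the top one at (227,100). The jar is held upright between the fingers.

```bash
python3 -c "
from h import *
cm=cam('wrist')
a,b,c=[onz(cm,u,.022)[:2] for u in ((333,209),(127,210),(227,100))]; print(a,b,c,(a+b)/2)
to(.519,-.084,.0366)"
```

```text
[ 0.48734989 -0.11512885] [0.61060211 0.00300946] [ 0.60740397 -0.11926874] [ 0.548976   -0.05605969]
t 6.1 tcp [ 0.5183 -0.084   0.1204] turn units [ 0.005  0.006 -0.   ] shift [ 0.0005 -0.0006  0.0838] after turn [ 0.0005 -0.0005  0.0838]
```

```bash
python3 -m handwheel '[[[0,0,0,0,0,0.02,0.02],[0,0,0,0,0,0.03,0.02],[0,0,0,0,0,0.02,0.02],[0,0,0,0,0,0.008,0.02],[0,0,0,0,0,0.003,0.02],[0,0,0,0,0,0.002,0.02],[0,0,0,0,0,0.001,0.02],[0,0,0,0,0,0,0.02]]]'
python3 -c "
from h import *
s=r.sense(); print(s['tcp_pos'],s['wrist_force'])"
```

```text
time_s: 6.9
tcp_pos: [0.5195, -0.0838, 0.0373]
ee_rot: [[0.688, -0.726, 0.002], [-0.726, -0.688, 0.0], [0.001, -0.001, -1.0]]
wrist_force: [0.4, -0.2, -0.1]
gripper_width: 0.383
gripper_force: 30.0
[ 0.51945027 -0.08379976  0.0373108 ] [ 0.39638192 -0.21199165 -0.13629651]
```

Near contact. One millimetre more, then I'll open and rise.

```bash
python3 -m handwheel '[[[0,0,0,0,0,0.001,0.02],[0,0,0,0,0,0,0.04],[0,0,0,0,0,0,0.06],[0,0,0,0,0,0,0.06],[0,0,0,0,0,0,0.06],[0,0,0,0,0,0,0.06],[0,0,0,0,0,0,0.06],[0,0,0,0,0,-0.02,0.06],[0,0,0,0,0,-0.04,0.06],[0,0,0,0,0,-0.04,0.087],[0,0,0,0,0,0,0.087]]]'
python3 -c "
from h import *
to(.5785,-.2845,.14,223.5)"
```

```text
time_s: 8.0
tcp_pos: [0.523, -0.0837, 0.1414]
ee_rot: [[0.689, -0.725, 0.013], [-0.725, -0.689, 0.0], [0.009, -0.009, -1.0]]
wrist_force: [0.8, -0.4, -0.2]
gripper_width: 0.796
gripper_force: 0.0
t 8.0 tcp [ 0.523  -0.0837  0.1414] turn units [-0.088 -0.082  0.009] shift [0.1838 0.0981 0.0021] after turn [0.1839 0.098  0.0014]
```

```bash
python3 -m handwheel '[[[0,0,0,0.02,0.0106,0,0.087],[0,0,0,0.037,0.0196,0,0.087],[0,0,0,0.037,0.0196,0,0.087],[0,0,0,0.037,0.0196,0,0.087],[0,0,0,0.037,0.0196,0,0.087],[0,0,0,0.01,0.006,0.01,0.087],[0,0,0,0,0,0.01,0.087],[0,0,0,0,0,0,0.087]]]'
python3 -c "
from h import *
to(.5785,-.2845,.026,223.5); cm,im=shot('wrist','w4.png')
m=(im.max(2)<75).astype(np.uint8)[150:245,200:360]
k,l,st,ce=cv2.connectedComponentsWithStats(m)
for i in range(1,k):
    if st[i,4]>150: print(st[i].tolist(),(ce[i]+[200,150]).round(1),onz(cm,ce[i]+[200,150],.06).round(4))
print(proj(cm,(.5785,-.2845,.06)))"
```

```text
time_s: 8.8
tcp_pos: [0.5703, -0.2771, 0.1125]
ee_rot: [[0.687, -0.726, -0.006], [-0.726, -0.687, 0.002], [-0.006, 0.002, -1.0]]
wrist_force: [-0.0, 0.2, -0.2]
gripper_width: 0.999
gripper_force: 0.0
t 8.8 tcp [ 0.5703 -0.2771  0.1125] turn units [ 0.024  0.053 -0.011] shift [ 0.0115 -0.0011  0.0865] after turn [ 0.011  -0.0008  0.0865]
[55, 27, 47, 53, 1855] [277.8 204.5] [ 0.5821 -0.2874  0.06  ]
[278.72452624 210.96551442]
```

View pics/w4.png

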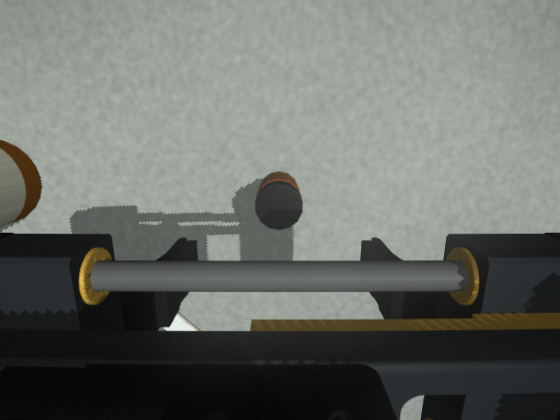

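The J1 cap is at (278,204), 14–15 mm ahead along tool x. The reagent bottle is well off to the left.

```bash
python3 -m handwheel '[[[0,0,0,0.0145,-0.001,0.01,0.087],[0,0,0,0,0,0.03,0.087],[0,0,0,0,0,0.03,0.087],[0,0,0,0,0,0.016,0.087],[0,0,0,0,0,0,0.087],[0,0,0,0,0,0,0.02],[0,0,0,0,0,0,0.02],[0,0,0,0,0,0,0.02],[0,0,0,0,0,0,0.02],[0,0,0,0,0,0,0.02],[0,0,0,0,0,0,0.02],[0,0,0,0,0,0,0.02]]]'
python3 -m handwheel '[[[0,0,0,0,0,0,0.02],[0,0,0,0,0,0,0.02],[0,0,0,0,0,0,0.02]]]'
python3 -c "
from h import *
s=r.sense(); print(s['gripper_width']*87,s['gripper_force']); to(.5810,-.0250,.145,223.5)"
```

```text
time_s: 10.05
tcp_pos: [0.5831, -0.2882, 0.0296]
ee_rot: [[0.688, -0.726, 0.0], [-0.726, -0.688, 0.0], [-0.0, -0.0, -1.0]]
wrist_force: [0.7, 0.5, 0.8]
gripper_width: 0.448
gripper_force: 0.0
time_s: 10.35
tcp_pos: [0.583, -0.2883, 0.0295]
ee_rot: [[0.688, -0.726, -0.0], [-0.726, -0.688, -0.0], [-0.0, 0.0, -1.0]]
wrist_force: [-0.1, -1.0, 0.5]
gripper_width: 0.38
gripper_force: 30.0
33.094879396388805 30.000101403566077
t 10.35 tcp [ 0.583  -0.2883  0.0295] turn units [ 0.002  0.001 -0.005] shift [-0.1925 -0.1796 -0.1155] after turn [-0.1924 -0.1797 -0.1155]
```

```bash
python3 -m handwheel '[[[0,0,0,0,0,-0.02,0.02],[0,0,0,0,0,-0.035,0.02],[0,0,0,0,0,-0.035,0.02],[0,0,0,-0.0137,-0.0128,-0.02,0.02],[0,0,0,-0.0275,-0.0257,0,0.02],[0,0,0,-0.0275,-0.0257,0,0.02],[0,0,0,-0.0275,-0.0257,0,0.02],[0,0,0,-0.0275,-0.0257,0,0.02],[0,0,0,-0.0275,-0.0257,0,0.02],[0,0,0,-0.0275,-0.0257,0,0.02],[0,0,0,-0.0137,-0.0127,0,0.02],[0,0,0,0,0,0,0.02]]]'
python3 -m handwheel '[[[0,0,0,0,0,0,0.02]]]'
python3 -c "
from h import *
to(.5805,-.0250,.0405,223.5)"
```

```text
time_s: 11.55
tcp_pos: [0.5812, -0.0224, 0.1395]
ee_rot: [[0.691, -0.723, 0.0], [-0.723, -0.691, 0.0], [-0.0, -0.0, -1.0]]
wrist_force: [-0.3, -0.8, -1.3]
gripper_width: 0.377
gripper_force: 30.0
time_s: 11.65
tcp_pos: [0.5811, -0.0246, 0.1394]
ee_rot: [[0.689, -0.725, -0.0], [-0.725, -0.689, -0.0], [-0.0, 0.0, -1.0]]
wrist_force: [0.6, -0.1, -0.8]
gripper_width: 0.375
gripper_force: 30.0
t 11.65 tcp [ 0.5811 -0.0246  0.1394] turn units [0.002 0.002 0.004] shift [-0.0001  0.0006  0.0989] after turn [-0.0001  0.0007  0.0989]
```

```bash
python3 -m handwheel '[[[0,0,0,0,0,0.02,0.02],[0,0,0,0,0,0.035,0.02],[0,0,0,0,0,0.025,0.02],[0,0,0,0,0,0.012,0.02],[0,0,0,0,0,0.003,0.02],[0,0,0,0,0,0.002,0.02],[0,0,0,0,0,0.001,0.02],[0,0,0,0,0,0.001,0.02],[0,0,0,0,0,0,0.02]]]'
```

```text
time_s: 12.55
tcp_pos: [0.5816, -0.0248, 0.0413]
ee_rot: [[0.688, -0.726, 0.001], [-0.726, -0.688, 0.0], [0.001, -0.001, -1.0]]
wrist_force: [-0.2, -0.0, -0.7]
gripper_width: 0.378
gripper_force: 30.0
```

```bash
python3 -m handwheel '[[[0,0,0,0,0,0.001,0.02],[0,0,0,0,0,0,0.04],[0,0,0,0,0,0,0.06],[0,0,0,0,0,0,0.06],[0,0,0,0,0,0,0.06],[0,0,0,0,0,0,0.06],[0,0,0,0,0,0,0.06],[0,0,0,0,0,-0.02,0.06],[0,0,0,0,0,-0.04,0.06],[0,0,0,0,0,-0.045,0.087],[0,0,0,0,0,-0.045,0.087],[0,0,0,0,0,0,0.087]]]'
python3 -c "
from h import *
to(.5805,.08,.19,223.5); cm,im=shot('top','t5.png'); cv2.imwrite('pics/t5z.png',cv2.resize(cv2.imread('pics/t5.png')[140:260,220:400],None,fx=4.4,fy=4.4,interpolation=cv2.INTER_CUBIC))
shot('scene','s5.png')
im=cv2.imread('pics/s5.png')[170:300,200:370]; cv2.imwrite('pics/s5z.png',cv2.resize(im,None,fx=4.4,fy=4.4,interpolation=cv2.INTER_CUBIC))"
```

```text
time_s: 13.75
tcp_pos: [0.5855, -0.0247, 0.1973]
ee_rot: [[0.689, -0.725, 0.015], [-0.725, -0.689, 0.001], [0.01, -0.012, -1.0]]
wrist_force: [0.9, -0.3, 0.3]
gripper_width: 0.879
gripper_force: 0.0
t 13.75 tcp [ 0.5855 -0.0247  0.1973] turn units [-0.113 -0.093  0.008] shift [-0.0793 -0.0684  0.0073] after turn [-0.0793 -0.0685  0.0073]
```

View pics/s5z.png

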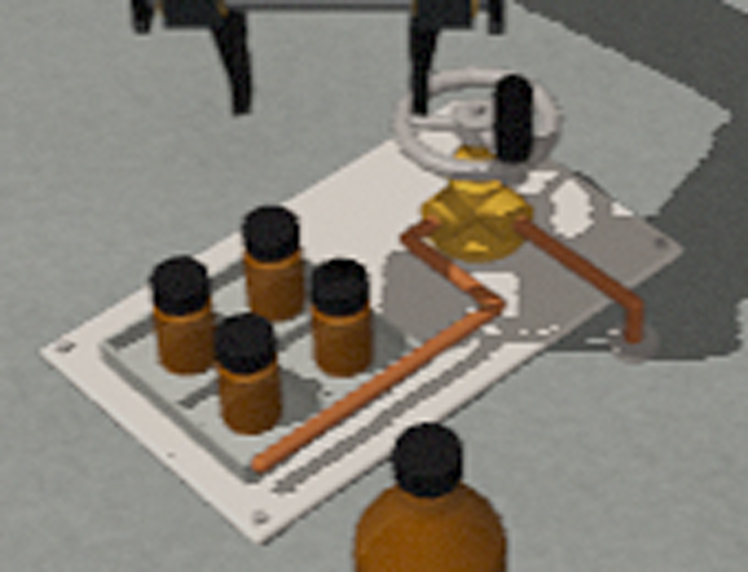

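The scene crop shows all four jars upright in their cells, with no tipping. Next I'll look at the wheel from close by.

```bash
python3 -m handwheel '[[[0,0,0,-0.02,-0.008,-0.01,0.087],[0,0,0,-0.038,-0.017,-0.01,0.087],[0,0,0,-0.038,-0.017,-0.008,0.087],[0,0,0,-0.038,-0.017,0,0.087],[0,0,0,-0.02,-0.009,0,0.087],[0,0,0,0,0,0,0.087],[0,0,0,0,0,0,0.087],[0,0,0,0,0,0,0.087]]]'
python3 -c "
from h import *
to(.556,.105,.19,223.5); cm,im=shot('wrist','w6.png'); print(proj(cm,(.556,.105,.09)),proj(cm,(.595,.0935,.143)))"
```

```text
time_s: 14.65
tcp_pos: [0.5244, 0.1327, 0.2165]
ee_rot: [[0.687, -0.726, -0.002], [-0.726, -0.687, -0.001], [-0.0, 0.002, -1.0]]
wrist_force: [-0.8, -0.1, 0.9]
gripper_width: 1.003
gripper_force: 0.0
t 14.65 tcp [0.5244 0.1327 0.2165] turn units [ 0.02   0.005 -0.015] shift [ 0.0418 -0.0039  0.0265] after turn [ 0.0418 -0.0038  0.0265]
[275.21059881 156.48597786] [245.03605854 111.81831416]
```

View pics/w6.png

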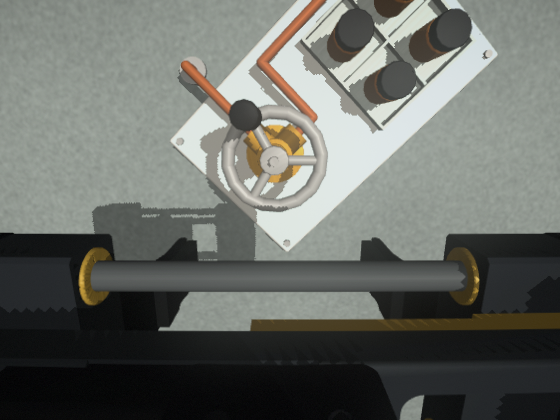

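The wheel rim is centred at about (274.5,158), the hub nut is at (273,160), and the handle top is at about (245,114). All agree with the prediction to about 2 px.

```bash
python3 -c "
from h import *
cm=cam('wrist')
print(onz(cm,(274.5,157.5),.088),onz(cm,(273,160),.092),onz(cm,(245,114),.143)); print(cm[3])
for n in (-20,-16,-12):
  a=np.radians(n); print(n,proj(cm,(.556+.042*np.cos(a),.105+.042*np.sin(a),.143)))
to(.5955,.0935,.1015,223.5); to(.5955,.0935,.17,223.5)"
```

```text
[0.55596164 0.10609956 0.088     ] [0.55562851 0.10830121 0.092     ] [0.59426059 0.09444934 0.143     ]
[0.57050889 0.08567101 0.37857933]
-20 [247.3908036  108.61591388]
-16 [243.73346992 110.7220703 ]
-12 [240.24346998 113.0853869 ]
t 14.7 tcp [0.5246 0.1326 0.2168] turn units [ 0.015  0.003 -0.019] shift [ 0.0771 -0.0248  0.1152] after turn [ 0.0771 -0.0245  0.1153]
t 14.7 tcp [0.5246 0.1326 0.2168] turn units [ 0.015  0.003 -0.019] shift [ 0.0771 -0.0247  0.0467] after turn [ 0.0771 -0.0245  0.0468]
```

```bash
python3 -m handwheel '[[[0,0,0,0.02,-0.006,0.01,0.087],[0,0,0,0.035,-0.011,0.015,0.087],[0,0,0,0.022,-0.007,0.01,0.087],[0,0,0,0,0,0.01,0.087],[0,0,0,0,0,0.02,0.087],[0,0,0,0,0,0.025,0.087],[0,0,0,0,0,0.018,0.087],[0,0,0,0,0,0.007,0.087],[0,0,0,0,0,0,0.087]]]'
python3 -c "
from h import *
to(.5955,.094,.1015,223.5)"
```

```text
time_s: 15.6
tcp_pos: [0.5942, 0.0936, 0.1015]
ee_rot: [[0.687, -0.726, -0.002], [-0.726, -0.687, -0.001], [-0.001, 0.002, -1.0]]
wrist_force: [0.3, 0.5, 0.1]
gripper_width: 1.0
gripper_force: 0.0
t 15.6 tcp [0.5942 0.0936 0.1015] turn units [ 0.023  0.008 -0.012] shift [ 0.0006 -0.0012  0.    ] after turn [ 0.0006 -0.0012  0.    ]
```

```bash
python3 -m handwheel '[[[0,0,0,0,0,0,0.01],[0,0,0,0,0,0,0.01],[0,0,0,0,0,0,0.01],[0,0,0,0,0,0,0.01],[0,0,0,0,0,0,0.01],[0,0,0,0,0,0,0.01],[0,0,0,0,0,0,0.01],[0,0,0,0,0,0,0.01],[0,0,0,0,0,0,0.01],[0,0,0,0,0,0,0.01],[0,0,0,0,0,0,0.01],[0,0,0,0,0,0,0.01]]]'
python3 -c "
from h import *
s=r.sense(); print(s['gripper_width']*87,s['gripper_force'],s['wrist_force'],s['tcp_pos'])"
```

```text
time_s: 16.8
tcp_pos: [0.5949, 0.0942, 0.1025]
ee_rot: [[0.688, -0.726, -0.0], [-0.726, -0.688, -0.0], [-0.0, 0.0, -1.0]]
wrist_force: [-0.7, -0.4, -0.0]
gripper_width: 0.241
gripper_force: 30.0
20.9750720794393 29.999927496537566 [-0.66104959 -0.44179897 -0.03143701] [0.5948981  0.09421554 0.10250421]
```

```bash
cat > g.py <<'E'
import sys
from h import *
H=np.array([.555,.106])
if len(sys.argv)>2: H=np.array([float(v) for v in sys.argv[1:3]])
s=r.sense(); p=np.array(s["tcp_pos"])[:2]-H; f=np.array(s["wrist_force"])[:2]; a=np.arctan2(p[1],p[0])
er=p/np.hypot(*p); et=np.array([-er[1],er[0]])
print("t %.2f ang %.1f rad %.1f Frad %.1f Ftan %.1f grip %.1f z %.4f"%(s["time_s"],np.degrees(a),np.hypot(*p)*1e3,f@er,f@et,s["gripper_force"],s["tcp_pos"][2]))
sys.exit(int(abs(f@et)>12 or abs(f@er)>25))
E
cat > circ.py <<'E'
import sys
from h import *
# args: start angle, step deg, n, hubx huby
a0,st,n,hx,hy=[float(v) for v in sys.argv[1:6]]; R=np.array(r.sense()["ee_rot"]); q=np.radians(a0+st*np.arange(int(n)+1))
P=.042*np.c_[np.cos(q),np.sin(q),0*q]; print((np.diff(P,axis=0)@R)[:,:2].round(4).tolist())
E
python3 g.py; python3 circ.py -17 -15 24 .555 .106
```

```text
t 16.80 ang -16.5 rad 41.6 Frad -0.5 Ftan -0.6 grip 30.0 z 0.1025
[[0.0041, 0.0102], [0.0013, 0.0109], [-0.0015, 0.0109], [-0.0043, 0.0101], [-0.0067, 0.0086], [-0.0088, 0.0066], [-0.0102, 0.0041], [-0.0109, 0.0013], [-0.0109, -0.0015], [-0.0101, -0.0043], [-0.0086, -0.0067], [-0.0066, -0.0088], [-0.0041, -0.0102], [-0.0013, -0.0109], [0.0015, -0.0109], [0.0043, -0.0101], [0.0067, -0.0086], [0.0088, -0.0066], [0.0102, -0.0041], [0.0109, -0.0013], [0.0109, 0.0015], [0.0101, 0.0043], [0.0086, 0.0067], [0.0066, 0.0088]]
```

```bash
python3 -m handwheel '[[[0,0,0,0.0041,0.0102,0,0.01],[0,0,0,0.0013,0.0109,0,0.01]]]' >/dev/null; python3 g.py && python3 -m handwheel '[[[0,0,0,-0.0015,0.0109,0,0.01],[0,0,0,-0.0043,0.0101,0,0.01],[0,0,0,0,0,0,0.01]]]' >/dev/null; python3 g.py
```

```text
t 17.00 ang -45.8 rad 41.5 Frad -2.6 Ftan 2.5 grip 30.0 z 0.1025
t 17.30 ang -80.7 rad 41.5 Frad -4.7 Ftan -2.4 grip 30.0 z 0.1025
```

```bash
python3 -m handwheel '[[[0,0,0,-0.0067,0.0086,0,0.01]]]' >/dev/null; python3 g.py && python3 -m handwheel '[[[0,0,0,-0.0088,0.0066,0,0.01]]]'  >/dev/null; python3 g.py && python3 -m handwheel '[[[0,0,0,-0.005,0.0022,0,0.01]]]' >/dev/null; python3 g.py && python3 -m handwheel '[[[0,0,0,-0.0052,0.0019,0,0.01]]]' >/dev/null; python3 g.py && python3 -m handwheel '[[[0,0,0,-0.0054,0.001,0,0.01]]]' >/dev/null; python3 g.py && python3 -m handwheel '[[[0,0,0,-0.0055,0.0003,0,0.01]]]' >/dev/null; python3 g.py && python3 -m handwheel '[[[0,0,0,-0.0055,-0.0004,0,0.01]]]' >/dev/null; python3 g.py && python3 -m handwheel '[[[0,0,0,-0.0054,-0.0011,0,0.01]]]' >/dev/null; python3 g.py; python3 circ.py -152 -7.5 20 .555 .106
```

```text
t 17.40 ang -91.5 rad 41.6 Frad -4.9 Ftan 3.3 grip 30.0 z 0.1025
t 17.50 ang -107.4 rad 41.7 Frad -4.8 Ftan 3.2 grip 30.0 z 0.1025
t 17.60 ang -116.1 rad 41.7 Frad -3.5 Ftan 3.0 grip 30.0 z 0.1026
t 17.70 ang -123.3 rad 41.7 Frad -4.0 Ftan 2.2 grip 30.0 z 0.1026
t 17.80 ang -130.6 rad 41.8 Frad -3.1 Ftan 2.9 grip 30.0 z 0.1026
t 17.90 ang -138.1 rad 41.9 Frad -3.0 Ftan 2.6 grip 30.0 z 0.1026
t 18.00 ang -145.7 rad 42.0 Frad -3.8 Ftan 2.0 grip 30.0 z 0.1025
t 18.10 ang -153.2 rad 42.0 Frad -4.8 Ftan 2.7 grip 30.0 z 0.1026
[[-0.0052, -0.0018], [-0.0049, -0.0025], [-0.0045, -0.0031], [-0.0041, -0.0037], [-0.0036, -0.0042], [-0.003, -0.0046], [-0.0024, -0.0049], [-0.0017, -0.0052], [-0.001, -0.0054], [-0.0003, -0.0055], [0.0004, -0.0055], [0.0011, -0.0054], [0.0018, -0.0052], [0.0025, -0.0049], [0.0031, -0.0045], [0.0037, -0.0041], [0.0042, -0.0036], [0.0046, -0.003], [0.0049, -0.0024], [0.0052, -0.0017]]
```

Smooth, and the hub estimate is good to about 0.5 mm. I'll go on towards the stop.

```bash
python3 -m handwheel '[[[0,0,0,-0.0052,-0.0018,0,0.01]]]' >/dev/null; python3 g.py && python3 -m handwheel '[[[0,0,0,-0.0049,-0.0025,0,0.01]]]' >/dev/null; python3 g.py && python3 -m handwheel '[[[0,0,0,-0.0045,-0.0031,0,0.01]]]' >/dev/null; python3 g.py && python3 -m handwheel '[[[0,0,0,-0.0041,-0.0037,0,0.01]]]' >/dev/null; python3 g.py && python3 -m handwheel '[[[0,0,0,-0.0036,-0.0042,0,0.01]]]' >/dev/null; python3 g.py && python3 -m handwheel '[[[0,0,0,-0.003,-0.0046,0,0.01]]]' >/dev/null; python3 g.py && python3 -m handwheel '[[[0,0,0,-0.0024,-0.0049,0,0.01]]]' >/dev/null; python3 g.py && python3 -m handwheel '[[[0,0,0,-0.0017,-0.0052,0,0.01]]]' >/dev/null; python3 g.py && python3 -m handwheel '[[[0,0,0,-0.001,-0.0054,0,0.01]]]' >/dev/null; python3 g.py && python3 -m handwheel '[[[0,0,0,-0.0003,-0.0055,0,0.01]]]' >/dev/null; python3 g.py
```

```text
t 18.20 ang -160.8 rad 42.2 Frad -4.3 Ftan 2.5 grip 30.0 z 0.1025
t 18.30 ang -168.2 rad 42.2 Frad -6.0 Ftan 1.9 grip 30.0 z 0.1025
t 18.40 ang -175.6 rad 42.3 Frad -4.6 Ftan 2.0 grip 30.0 z 0.1025
t 18.50 ang 177.0 rad 42.4 Frad -4.6 Ftan 1.8 grip 30.0 z 0.1026
t 18.60 ang 169.7 rad 42.5 Frad -5.6 Ftan 2.2 grip 30.0 z 0.1025
t 18.70 ang 162.5 rad 42.6 Frad -5.5 Ftan 3.6 grip 30.0 z 0.1025
t 18.80 ang 155.6 rad 42.6 Frad -5.9 Ftan 2.3 grip 30.0 z 0.1025
t 18.90 ang 148.7 rad 42.7 Frad -7.0 Ftan 2.5 grip 30.0 z 0.1025
t 19.00 ang 141.9 rad 42.7 Frad -5.3 Ftan 1.8 grip 30.0 z 0.1025
t 19.10 ang 134.8 rad 42.7 Frad -4.6 Ftan 1.1 grip 30.0 z 0.1025
```

```bash
python3 -m handwheel '[[[0,0,0,0.0004,-0.0055,0,0.01]]]' >/dev/null; python3 g.py && python3 -m handwheel '[[[0,0,0,0.0011,-0.0054,0,0.01]]]' >/dev/null; python3 g.py && python3 -m handwheel '[[[0,0,0,0.0018,-0.0052,0,0.01]]]' >/dev/null; python3 g.py && python3 -m handwheel '[[[0,0,0,0.0025,-0.0049,0,0.01]]]' >/dev/null; python3 g.py && python3 -m handwheel '[[[0,0,0,0.0031,-0.0045,0,0.01]]]' >/dev/null; python3 g.py && python3 -m handwheel '[[[0,0,0,0.0037,-0.0041,0,0.01]]]' >/dev/null; python3 g.py && python3 -m handwheel '[[[0,0,0,0.0042,-0.0036,0,0.01]]]' >/dev/null; python3 g.py && python3 -m handwheel '[[[0,0,0,0.0046,-0.003,0,0.01]]]' >/dev/null; python3 g.py && python3 -m handwheel '[[[0,0,0,0.0049,-0.0024,0,0.01]]]' >/dev/null; python3 g.py
```

```text
t 19.20 ang 127.1 rad 42.7 Frad -3.6 Ftan 2.6 grip 30.0 z 0.1025
t 19.30 ang 123.8 rad 42.7 Frad -0.0 Ftan 16.0 grip 30.0 z 0.1023
t 19.30 ang 123.8 rad 42.7 Frad -0.0 Ftan 16.0 grip 30.0 z 0.1023
t 19.30 ang 123.8 rad 42.7 Frad -0.0 Ftan 16.0 grip 30.0 z 0.1023
t 19.30 ang 123.8 rad 42.7 Frad -0.0 Ftan 16.0 grip 30.0 z 0.1023
t 19.30 ang 123.8 rad 42.7 Frad -0.0 Ftan 16.0 grip 30.0 z 0.1023
t 19.30 ang 123.8 rad 42.7 Frad -0.0 Ftan 16.0 grip 30.0 z 0.1023
t 19.30 ang 123.8 rad 42.7 Frad -0.0 Ftan 16.0 grip 30.0 z 0.1023
t 19.30 ang 123.8 rad 42.7 Frad -0.0 Ftan 16.0 grip 30.0 z 0.1023
```

```bash
python3 -m handwheel '[[[0,0,0,0,0,0,0.01],[0,0,0,0,0,0,0.01],[0,0,0,0,0,0,0.01]]]' >/dev/null; python3 g.py; python3 -m handwheel '[[[0,0,0,0.0006,-0.0015,0,0.01],[0,0,0,0,0,0,0.01],[0,0,0,0,0,0,0.01],[0,0,0,0,0,0,0.01],[0,0,0,0,0,0,0.01]]]' ; python3 g.py;  python3 g.py .5545 .1063
```

```text
t 19.60 ang 124.0 rad 42.7 Frad -2.0 Ftan 9.1 grip 30.0 z 0.1024
time_s: 20.1
tcp_pos: [0.5312, 0.1414, 0.1023]
ee_rot: [[0.687, -0.726, -0.012], [-0.727, -0.687, -0.006], [-0.004, 0.013, -1.0]]
wrist_force: [-10.1, -6.4, 10.8]
gripper_width: 0.241
gripper_force: 30.0
t 20.10 ang 123.9 rad 42.7 Frad 0.3 Ftan 12.0 grip 30.0 z 0.1023
t 20.10 ang 123.5 rad 42.2 Frad 0.3 Ftan 12.0 grip 30.0 z 0.1023
```

The stop is at about 124°, after a 219° (3.8 rad) turn, and it has rested there under a 12 N push. Now I'll open it two turns.

```bash
python3 circ.py 116 15 24 0 0
```

```text
[[-0.0019, 0.0108], [0.001, 0.0109], [0.0038, 0.0103], [0.0063, 0.009], [0.0084, 0.007], [0.0099, 0.0046], [0.0108, 0.0019], [0.0109, -0.001], [0.0103, -0.0038], [0.009, -0.0063], [0.007, -0.0084], [0.0046, -0.0099], [0.0019, -0.0108], [-0.001, -0.0109], [-0.0038, -0.0103], [-0.0063, -0.009], [-0.0084, -0.007], [-0.0099, -0.0046], [-0.0108, -0.0019], [-0.0109, 0.001], [-0.0103, 0.0038], [-0.009, 0.0063], [-0.007, 0.0084], [-0.0046, 0.0099]]
```

```bash
python3 -m handwheel '[[[0,0,0,-0.0019,0.0108,0,0.01],[0,0,0,0.001,0.0109,0,0.01],[0,0,0,0.0038,0.0103,0,0.01],[0,0,0,0.0063,0.009,0,0.01],[0,0,0,0.0084,0.007,0,0.01],[0,0,0,0.0099,0.0046,0,0.01]]]' >/dev/null; python3 g.py && python3 -m handwheel '[[[0,0,0,0.0108,0.0019,0,0.01],[0,0,0,0.0109,-0.001,0,0.01],[0,0,0,0.0103,-0.0038,0,0.01],[0,0,0,0.009,-0.0063,0,0.01],[0,0,0,0.007,-0.0084,0,0.01],[0,0,0,0.0046,-0.0099,0,0.01]]]' >/dev/null; python3 g.py && python3 -m handwheel '[[[0,0,0,0.0019,-0.0108,0,0.01],[0,0,0,-0.001,-0.0109,0,0.01],[0,0,0,-0.0038,-0.0103,0,0.01],[0,0,0,-0.0063,-0.009,0,0.01],[0,0,0,-0.0084,-0.007,0,0.01],[0,0,0,-0.0099,-0.0046,0,0.01]]]' >/dev/null; python3 g.py && python3 -m handwheel '[[[0,0,0,-0.0108,-0.0019,0,0.01],[0,0,0,-0.0109,0.001,0,0.01],[0,0,0,-0.0103,0.0038,0,0.01],[0,0,0,-0.009,0.0063,0,0.01],[0,0,0,-0.007,0.0084,0,0.01],[0,0,0,-0.0046,0.0099,0,0.01]]]' >/dev/null; python3 g.py
```

```text
t 20.70 ang -154.0 rad 42.1 Frad -3.4 Ftan -3.6 grip 30.0 z 0.1026
t 21.30 ang -64.4 rad 41.7 Frad -9.1 Ftan -3.7 grip 30.0 z 0.1024
t 21.90 ang 26.8 rad 42.1 Frad -5.3 Ftan -2.4 grip 30.0 z 0.1024
t 22.50 ang 113.6 rad 42.8 Frad -8.3 Ftan -2.2 grip 30.0 z 0.1026
```

One turn is nearly done with low forces. Now the second turn, plus a settling row.

```bash
python3 -m handwheel '[[[0,0,0,-0.0019,0.0108,0,0.01],[0,0,0,0.001,0.0109,0,0.01],[0,0,0,0.0038,0.0103,0,0.01],[0,0,0,0.0063,0.009,0,0.01],[0,0,0,0.0084,0.007,0,0.01],[0,0,0,0.0099,0.0046,0,0.01]]]' >/dev/null; python3 g.py && python3 -m handwheel '[[[0,0,0,0.0108,0.0019,0,0.01],[0,0,0,0.0109,-0.001,0,0.01],[0,0,0,0.0103,-0.0038,0,0.01],[0,0,0,0.009,-0.0063,0,0.01],[0,0,0,0.007,-0.0084,0,0.01],[0,0,0,0.0046,-0.0099,0,0.01]]]' >/dev/null; python3 g.py && python3 -m handwheel '[[[0,0,0,0.0019,-0.0108,0,0.01],[0,0,0,-0.001,-0.0109,0,0.01],[0,0,0,-0.0038,-0.0103,0,0.01],[0,0,0,-0.0063,-0.009,0,0.01],[0,0,0,-0.0084,-0.007,0,0.01],[0,0,0,-0.0099,-0.0046,0,0.01]]]' >/dev/null; python3 g.py && python3 -m handwheel '[[[0,0,0,-0.0108,-0.0019,0,0.01],[0,0,0,-0.0109,0.001,0,0.01],[0,0,0,-0.0103,0.0038,0,0.01],[0,0,0,-0.009,0.0063,0,0.01],[0,0,0,-0.007,0.0084,0,0.01],[0,0,0,-0.0046,0.0099,0,0.01],[0,0,0,0,0,0,0.01],[0,0,0,0,0,0,0.01],[0,0,0,0,0,0,0.01]]]'; python3 g.py; python3 -c "
from h import *
to(.5312,.1414,.1023)"
```

```text
t 23.10 ang -154.0 rad 42.1 Frad -2.0 Ftan -2.9 grip 30.0 z 0.1025
t 23.70 ang -64.2 rad 41.7 Frad -8.5 Ftan -3.0 grip 30.0 z 0.1024
t 24.30 ang 26.8 rad 42.1 Frad -4.6 Ftan -2.4 grip 30.0 z 0.1024
time_s: 25.2
tcp_pos: [0.5366, 0.1446, 0.1025]
ee_rot: [[0.688, -0.726, 0.0], [-0.726, -0.688, -0.0], [0.0, -0.0, -1.0]]
wrist_force: [-0.6, -3.9, -1.3]
gripper_width: 0.25
gripper_force: 30.0
t 25.20 ang 115.5 rad 42.7 Frad -3.2 Ftan 2.2 grip 30.0 z 0.1025
t 25.2 tcp [0.5366 0.1446 0.1025] turn units [-0.002 -0.002 -0.   ] shift [-0.0014  0.0061  0.0002] after turn [-0.0014  0.0061  0.0002]
```

```bash
python3 -m handwheel '[[[0,0,0,-0.0007,0.003,0,0.01],[0,0,0,-0.0007,0.0031,0,0.01],[0,0,0,0,0,0,0.01],[0,0,0,0,0,0,0.01],[0,0,0,0,0,0,0.01],[0,0,0,0,0,0,0.01],[0,0,0,0,0,0,0.01],[0,0,0,0,0,0,0.01]]]'>/dev/null; python3 g.py; python3 -c "
from h import *
to(.5312,.1414,.1023)
shot('scene','s7.png'); im=cv2.imread('pics/s7.png')[150:300,190:380]; cv2.imwrite('pics/s7z.png',cv2.resize(im,None,fx=4,fy=4))"
```

```text
t 26.00 ang 123.8 rad 42.7 Frad -2.5 Ftan -1.4 grip 30.0 z 0.1026
t 26.0 tcp [0.5313 0.1415 0.1026] turn units [-0.004  0.001  0.   ] shift [-0.      0.0001  0.0003] after turn [-0.      0.0001  0.0003]
```

View pics/s7z.png

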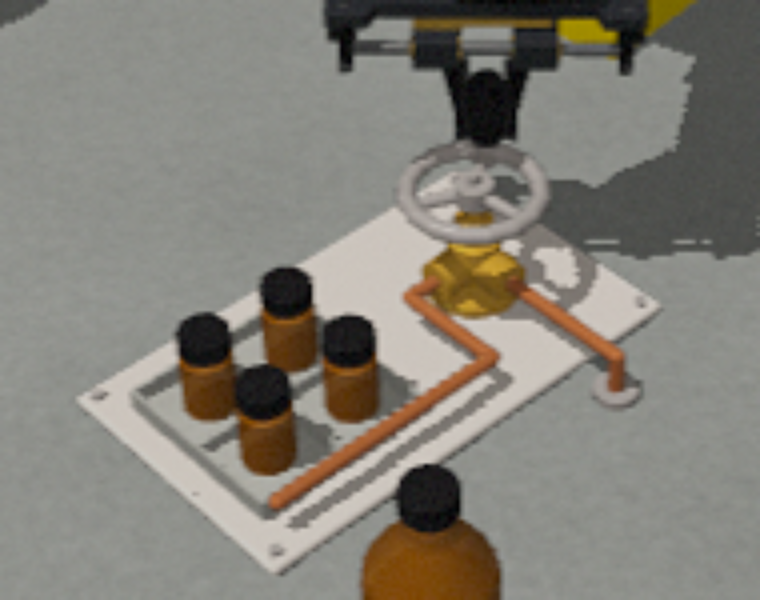

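The crop shows all four jars upright in their cells. The gripper holds the handle at the angle it had against the stop, two turns open.

```bash
python3 -c "
from station import r
print(r.finish_job())"
```

```text
the job is handed in; nothing more can be done
None
```

I handed the job in after about 26 s of robot time, with both bench jars upright in the empty cells, the valve shut against its stop and backed off two full turns by measured handle angle, and the gripper still holding the crank; no verdict was returned.

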